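Snap the blue sample tray into its spring-latch dock

ROBOT

A 6-joint arm with a two-finger parallel gripper is mounted at the origin on a cart in front of the work surface, level with it; the furniture and walls round the work are solid. World frame = base frame: x ahead of the robot, y to its left, z up, the work surface at z = 0. Lengths are in m, angles in degrees, forces in N, time in s.
With the tool pointing down it reaches from about 0.4 to 0.825 m from the base axis. Payload 7 kg.
Tool frame: the origin (TCP) lies at the very end of the fingers, on their centre line; the grasp point (between the pads) lies 19 mm behind it (r.hold_point_z is the distance from the TCP to the grasp point, in m); z points along the fingers, y is the direction in which the jaws open and shut (so a half turn about z gives the same grasp; the last joint's range is limited). The gripper opens to 88 mm and grips with 3 to 60 N. Pads are 19 mm wide; open, the fingers measure 130 mm over their backs; the gripper's body (78 mm by 193 mm) begins 47 mm behind the grasp point.
Start: joints at [80.735, 20.546, 0.682, 0, -70.136, -16.507], TCP at [0.293, 0.608, 0.206] pointing down, gripper open.
Joint ranges: [-176.03, 176.03], [-82.01, 121.73], [-58.28, 71.71], [-173.87, 95.51], [-174.79, -0.11], [-173.66, 173.66]. Speed limits (degrees/s): [136.94, 136.94, 172.46, 180, 180, 180].

INTERFACE

Orientations are given as [roll, pitch, yaw] about the fixed x, y, z axes, in that order (R = Rz(yaw) Ry(pitch) Rx(roll)).
In Python, from plant import r gives the robot as it stands. The module is installed in compiled form; this text tells all that it offers.
- The arm moves only by the shell command python3 -m inch 'ROWS' [FORCE]. ROWS is text: rows parted by semicolons, each of 7 numbers parted by spaces: the shift along the tool's x, y, z in m, then the turn, a rotation vector about the tool's x, y, z in rad, then the opening, from 0 (shut) to 1 (fully open). In form: tx ty tz ax ay az jaw; .... A call has 1 to 20 rows; each row shifts and turns the commanded pose from where the row before left it, along the tool's axes as they then stand; what a row does not reach is not made up. A row lasts 1/12 s, in which the tool goes at most 41.7 mm and 7.16 degrees, less where a joint would pass 70% of its speed; a pose out of reach is approached as far as the arm can. A call with a gripper value outside its range is refused whole. The fingers move at their own pace and stop on an object; FORCE is the grip in N (left out, the last holds). Time passes only in rows, so rows that do not move let the fingers close. It gives the time, the measured TCP pose, the force and the opening at its end, in the units of the state.
- r.get_state(): the state, without advancing time (a new reading comes with each control period).
- r.capture(name): name is "scene" or "top" or "wrist"; returns the picture (384x512x3 uint8, red, green, blue); there is no depth.
- r.camera_params(name): a dict with "vfov" (degrees; the focal length in pixels is half the picture's height over the tangent of half this angle, whatever the lens; pixels are square), "cx", "cy" (the principal point, pixels), "distortion" ([k1, k2, p1, p2, k3] as OpenCV has them; the pictures are not rectified), "R" (3x3) and "t" (3): a world point X has camera coordinates R X + t. Camera axes: x right, y down, z forward; pixel columns grow to the right and rows downward; lengths in m; the calibration is good to about 2 mm. A picture is of the moment at which its call begins: read the wrist's pose just before it. camera_params takes no time and is no camera call; for the wrist camera it gives the pose at the moment of the call.
- r.close_job(): hands the job in, once; it reports no verdict.
Trained networks look in the newest picture that a camera, given by its name, has taken for a name from the list of things; names that differ only in an ending like _2 or _b are one class to them, and where a whole thing is asked for, a point or a joint stands for the part that bears it (a point fixed in the world has none). Each returns a list of dicts, best first, with "p" (0 to 1); they miss things now and then, are a little off and sometimes report something else, mostly with a low value. They report only what shows in the picture. A call takes as long as a camera call. They do not tell look-alikes from the thing itself.
- r.recognise(target, camera): "xy" ([column, row] in pixels, amid what is visible of it).
The state is a dict: "time_s": time; "joints": joint angles; "qd": joint speeds; "joint_torque": joint torques, N m; "tcp_pos": TCP position; "eef_rot": TCP orientation; "contact_force": force on the tool from outside, world axes, zero at the start; "moment": the same for the moment, N m; "gripper_width": finger opening in m.
Only numpy, scipy, OpenCV 4.12 (cv2) and the standard library are available. Lean on these libraries where they do the work, as an engineer would, in place of code of your own. Each camera call takes 0.05 s, during which the arm holds its last target.

TASK

Take the white sample tray with the blue grip and press it straight down into the empty dock with the blue rims, so that it pushes the spring latches open, sits level on the dock's floor and the latches snap back over its ends; then let go. Leave the tray with the orange grip where it stands.

Things in the scene. Friction and masses are not known exactly. Their poses are not given: they have to be found in the camera images.
- tray_blue: Loose white tray 90 (x) x 60 (y) x 14 mm, 0.12 kg, with amber cells and an upright blue grip on its middle: 36 mm along x, 14 mm thick along y, top 64 mm above the underside; pinch it across the 14 mm, fingertips at least 27 mm above the underside. Origin: centre of the underside, z up; same if turned half round. Left of a 0.2 m high water bath: carry it over the bath.
- tray_orange: The same tray with an orange grip, standing beside the blue one; not to be moved. Origin: centre of the underside.
- dock_blue: Fixed dock right of the bath, grey base 140 (x) x 92 (y) mm, blue rims (its twin with orange rims is not used). Origin: centre of its underside, z up. Pocket centred on it, 94 x 64 mm, floor 8 mm up = underside of a seated tray, whose x lies along dock x, either way round. Rims flare at 45 degrees from 20 to 28 mm up. A steel spring latch, 53 mm high, stands at each x end.
- dock_blue_latch_far (a joint): Slide (m) of the blue dock's +x latch: 0 closed, grows outward to 0.014; its mirror twin is at -x. Inner face slopes from 51 mm off the dock's centre (50 mm up) to 40 mm off (27 mm up): the tray's ends wedge both open about 5 mm when pressed down with about 4 to 8 N (its weight is not enough). Hooks 23.5 mm up then spring back over the tray's top (22 mm up).
Things that resemble listed ones, but are neither listed nor needed, are in the scene too. Leave any red look-alike of the tray_blue alone.

How it is judged (in metres and radians):
On the way:
1. the robot presses the blue tray down between the blue dock's latches, pushing them open (value of joint dock_blue_latch_far above 0.0015 m and contact force between the fingers and tray_blue above 0.5 N and horizontal distance between tray_blue and dock_blue below 0.02 m), for 0.04 s.
At the end, for the whole second after the job is handed in: The blue tray rests in the blue dock, centred within 10 mm, turned under 10 degrees from it, tilted under 6 degrees, underside at most 3.5 mm above the dock floor, far latch back within 2 mm of closed; the orange tray is within 30 mm of where it stood (horizontal distance between tray_blue and dock_blue below 0.01 m and z of tray_blue in the frame of dock_blue below 0.0115 m and angle between tray_blue's own z axis and vertical below 0.1 rad and angle between the x axis of tray_blue and the x axis of dock_blue, either way round below 0.17 rad and value of joint dock_blue_latch_far below 0.002 m and linear speed of tray_blue below 0.02 m/s and distance of tray_orange from where it was at the start of the episode below 0.03 m); the robot touches nothing.
It fails at once if the orange tray is moved by more than 30 mm (distance of tray_orange from where it was at the start of the episode above 0.03 m).
It also fails if it takes over 45 s, if anything falls off the work surface, if the arm or the gripper's body presses on something with over 40 N, if the wrist force passes 120 N, or if a joint passes its speed limit or range.

## Working session

There is one attempt and no reset: what is moved stays moved. The work goes in short steps, Python scripts to look and compute and a shell command to move; the robot and the scene stay as the last step left them, time stands still between calls to the robot, and variables do not carry over. Pictures are saved under pics/ and viewed, and the job is handed in when it is done.

```bash
mkdir -p pics; python3 - <<'E'
from plant import r
import cv2
s=r.get_state(); print(s)
for n in ("scene","top","wrist"):
    im=r.capture(n); cv2.imwrite(f"pics/{n}0.png",im[:,:,::-1])
    p=r.camera_params(n); print(n,p)
    for t in ("tray_blue","tray_orange","dock_blue"):
        print(t,[(round(d['p'],2),d['xy']) for d in r.recognise(t,n)])
E
```

```text
{'time_s': 0.0, 'joints': array([ 8.07357827e+01,  2.05916257e+01,  6.33202756e-01, -1.94010945e-02,
       -7.01362377e+01, -1.65057610e+01]), 'qd': array([ 0.00120214, -0.02547618, -0.00055149,  0.02461845, -0.05745575,
       -0.06788466]), 'joint_torque': array([-3.52921438e-05, -5.82721317e+01,  2.93046409e+01,  6.99689627e+00,
        6.71296104e-03, -1.71416482e-04]), 'tcp_pos': array([0.29327707, 0.60736895, 0.2046185 ]), 'eef_rot': array([ 1.79904058e+02, -9.41008326e-03, -2.57765778e+01]), 'contact_force': array([0.46341829, 0.32316294, 0.87654813]), 'moment': array([-0.04973072,  0.00221735,  0.04157187]), 'gripper_width': 0.08783331148904981}
scene {'vfov': 42.753483585004176, 'cx': 262.65998688639223, 'cy': 187.8609019357227, 'distortion': array([-0.00457411,  0.        ,  0.        ,  0.        ,  0.        ]), 'R': array([[ 0.62877503, -0.77748955, -0.01232705],
       [-0.34792115, -0.26712419, -0.8986632 ],
       [ 0.69540839,  0.56934582, -0.43846608]]), 't': array([-0.38397083,  0.23738574,  1.49247814])}
tray_blue [(0.62, [178.8, 188.2])]
tray_orange [(0.72, [162
[... 348 characters left out ...]
   [ 0.12069473,  0.02358044, -0.99240956]]), 't': array([-0.02035256,  0.5903608 ,  1.42946118])}
tray_blue [(0.73, [200.8, 135.4]), (0.63, [173.9, 244.5])]
tray_orange [(0.88, [137.6, 243.0])]
dock_blue [(0.67, [335.9, 216.2])]
wrist {'vfov': 70.05557124272435, 'cx': 255.14238301579667, 'cy': 193.57597171728943, 'distortion': array([-0.0273469,  0.       ,  0.       ,  0.       ,  0.       ]), 'R': array([[-4.35132479e-01, -9.00366425e-01,  1.64531859e-04],
       [-8.71301807e-01,  4.21132063e-01,  2.51954253e-01],
       [-2.26920440e-01,  1.09490122e-01, -9.67739132e-01]]), 't': array([ 0.67512251, -0.03148229,  0.38906573])}
tray_blue []
tray_orange [(0.92, [378.6, 18.0])]
dock_blue []
```

View pics/scene0.png

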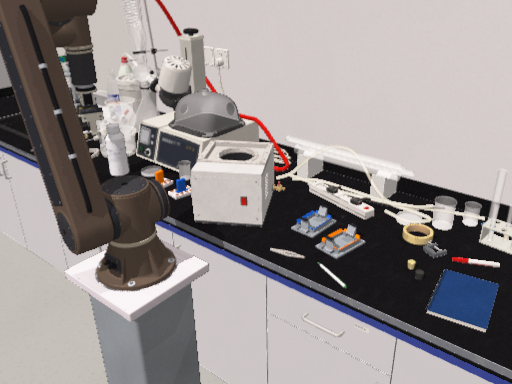

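View pics/top0.png

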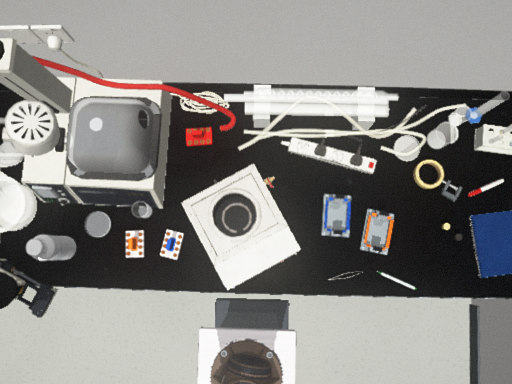

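View pics/wrist0.png

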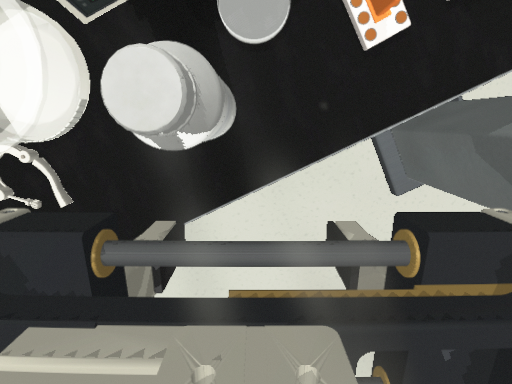

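```bash
cat > h.py <<'E'
import numpy as np, cv2
def K(p,h=384):
    f=h/2/np.tan(np.radians(p['vfov'])/2)
    return np.array([[f,0,p['cx']],[0,f,p['cy']],[0,0,1]])
def ray(p,uv,z):
    n=cv2.undistortPoints(np.array([[uv]],float),K(p),p['distortion'])[0,0]
    R=np.array(p['R']);t=np.array(p['t']);C=-R.T@t;d=R.T@np.array([n[0],n[1],1])
    return C+d*(z-C[2])/d[2]
def proj(p,X):
    rv=cv2.Rodrigues(np.array(p['R']))[0]
    return cv2.projectPoints(np.array(X,float).reshape(-1,1,3),rv,np.array(p['t']),K(p),p['distortion'])[0][:,0]
E
python3 - <<'E'
import cv2
from plant import r
from h import *
im=cv2.imread('pics/top0.png')
a=cv2.resize(im[220:270,120:195],None,fx=8,fy=8,interpolation=cv2.INTER_CUBIC)
b=cv2.resize(im[185:260,310:400],None,fx=8,fy=8,interpolation=cv2.INTER_CUBIC)
cv2.imwrite('pics/a.png',a);cv2.imwrite('pics/b.png',b)
p=r.camera_params('top')
print(ray(p,(172,244),.03),ray(p,(136,243),.03),ray(p,(336,215),.02))
for c in [(181,201),(254,165),(300,250),(232,290)]: print(c,ray(p,c,.2))
E
```

```text
[0.42201321 0.2557239  0.03      ] [0.42164827 0.37632787 0.03      ] [ 0.53251835 -0.28444552  0.02      ]
(181, 201) [0.54774159 0.20060595 0.2       ]
(254, 165) [ 0.66025453 -0.01149515  0.2       ]
(300, 250) [ 0.41401195 -0.15107321  0.2       ]
(232, 290) [0.29448255 0.04196483 0.2       ]
```

View pics/a.png

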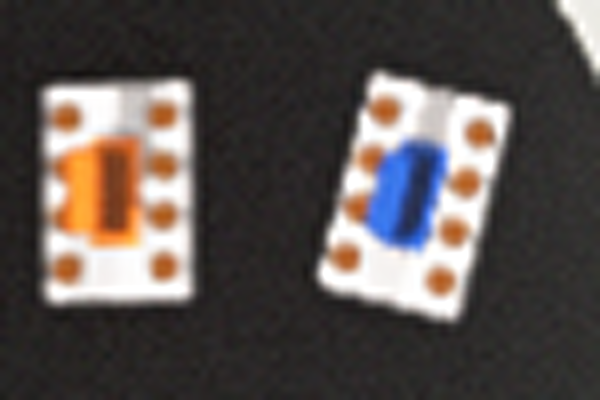

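View pics/b.png

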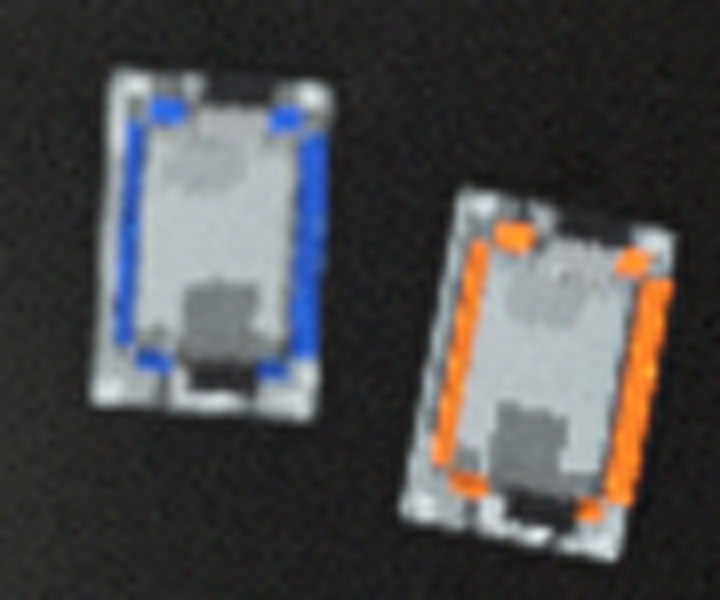

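```bash
python3 - <<'E'
from plant import r
from h import *
p=r.camera_params('top')
def go(cs,ox,oy,z):
    P=np.array([ray(p,((x+.5)/8-.5+ox,(y+.5)/8-.5+oy),z) for x,y in cs])
    c=P.mean(0); print('c',c.round(4)); 
    for i in range(4):
        d=P[(i+1)%4]-P[i]; print(np.hypot(*d[:2]).round(4),np.degrees(np.arctan2(d[1],d[0])).round(1))
go([(372,72),(512,105),(462,322),(320,288)],120,220,.014)
go([(42,80),(192,80),(192,302),(42,302)],120,220,.014)
go([(110,65),(333,80),(315,422),(92,405)],310,185,.008)
E
```

```text
c [0.4217 0.2602 0.014 ]
0.0609 -101.5
0.0921 169.4
0.0614 78.6
0.0921 -11.0
c [0.4202 0.3871 0.014 ]
0.0641 -88.3
0.0926 -177.0
0.0637 91.9
0.0928 3.3
c [ 0.5341 -0.2869  0.008 ]
0.0941 -92.5
0.1439 177.1
0.0931 87.0
0.1431 -2.5
```

```bash
python3 -m inch '.0267 .0256 -.002 0 0 0 1;.0267 .0256 -.002 0 0 0 1;.0267 .0256 -.002 0 0 0 1;.0267 .0256 -.002 0 0 0 1;.0267 .0256 -.002 0 0 0 1;.0267 .0256 -.002 0 0 0 1;.0267 .0256 -.002 0 0 0 1;.0267 .0256 -.002 0 0 0 1;.0267 .0256 -.002 0 0 0 1;.0267 .0256 -.002 0 0 0 1;0 0 0 0 0 -.086 1;0 0 0 0 0 -.086 1;0 0 0 0 0 -.086 1;0 0 0 0 0 0 1' 40; python3 - <<'E'
from plant import r
from h import *
s=r.get_state();p=r.camera_params('wrist');im=r.capture('wrist')
cv2.imwrite('pics/w1.png',im[:,:,::-1]);np.save('w1.npy',p,allow_pickle=True)
print(s['joints'].round(1),s['tcp_pos'],s['eef_rot'],-p['R'].T@p['t'],p['R'][2])
print(proj(p,[[.4217,.2602,.014],[.4217,.2602,.064]]))
print(r.recognise('tray_blue','wrist'))
E
```

```text
time_s: 1.77
tcp_pos: [0.4228, 0.2609, 0.2259]
eef_rot: [-180.0, -0.0, -10.8]
contact_force: [1.0, -0.1, -0.5]
gripper_width: 0.0874
[ 54.4   2.7 -19.4   0.  -67.8  24.8] [0.42281153 0.26088763 0.22588166] [-1.79962874e+02 -1.74223111e-02 -1.08132306e+01] [0.48942398 0.24824151 0.40475287] [-0.24717035  0.04763024 -0.96780069]
[[255.9146681  171.54812763]
 [256.00903393 178.4066257 ]]
[{'xy': [253.7, 167.8], 'p': 0.63}]
```

View pics/w1.png

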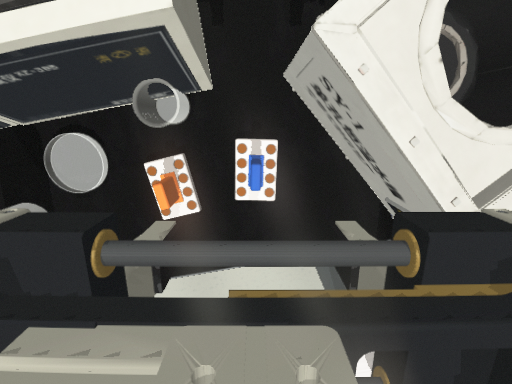

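```bash
python3 - <<'E'
from h import *
im=cv2.imread('pics/w1.png')
cv2.imwrite('pics/w1z.png',cv2.resize(im[120:220,190:330],None,fx=5,fy=5,interpolation=cv2.INTER_CUBIC))
p=np.load('w1.npy',allow_pickle=True).item()
h=cv2.cvtColor(im,cv2.COLOR_BGR2HSV)
m=np.zeros(im.shape[:2],np.uint8);m[130:205,225:290]=(im[130:205,225:290].max(2)>110)*255
c=max(cv2.findContours(m,0,1)[0],key=cv2.contourArea)
(cx,cy),(w,hh),a=cv2.minAreaRect(c);print(cx,cy,w,hh,a)
b=cv2.boxPoints(((cx,cy),(w,hh),a));P=np.array([ray(p,q,.014) for q in b]);print(b,P.mean(0))
for i in range(4):
    d=P[(i+1)%4]-P[i];print(np.hypot(*d[:2]),np.degrees(np.arctan2(d[1],d[0])))
for uv in [(285,75),(395,215),(325,0)]: print(uv,ray(p,uv,.2),ray(p,uv,.17))
E
```

```text
256.0 169.0 62.0 42.0 90.0
[[235. 138.]
 [277. 138.]
 [277. 200.]
 [235. 200.]] [0.42409285 0.25961838 0.014     ]
0.0588758992789747 -100.82956791677655
0.09036070757059583 170.29663938905895
0.06229779983504948 79.17272036013551
0.09036073109862458 -11.873244022831813
(285, 75) [0.51716949 0.22179571 0.2       ] [0.52123471 0.21792093 0.17      ]
(395, 215) [0.39899523 0.15251802 0.2       ] [0.38574578 0.1384928  0.17      ]
(325, 0) [0.55836528 0.18808599 0.2       ] [0.56846643 0.17927212 0.17      ]
```

View pics/w1z.png

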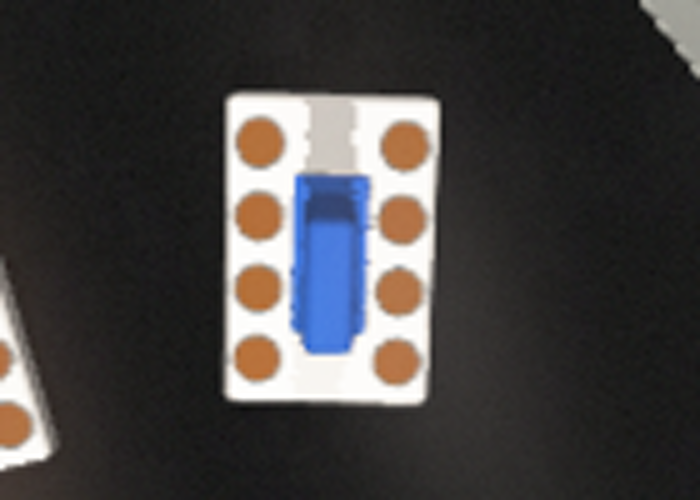

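```bash
python3 -m inch '.001 .001 .03 0 0 0 1;0 0 .035 0 0 0 1;0 0 .035 0 0 0 1;0 0 .035 0 0 0 1;0 0 .035 0 0 0 1;0 0 .025 0 0 0 1;0 0 0 0 0 0 1;0 0 0 0 0 0 1' 40; python3 - <<'E'
from plant import r
import cv2
im=r.capture('wrist');cv2.imwrite('pics/w2.png',im[:,:,::-1])
E
```

```text
time_s: 2.53
tcp_pos: [0.423, 0.2596, 0.03]
eef_rot: [179.8, 0.1, -11.1]
contact_force: [0.1, 0.9, 0.7]
gripper_width: 0.0879
```

View pics/w2.png

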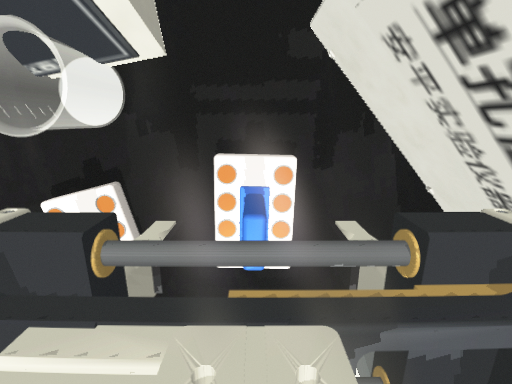

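The fingers straddle the blue grip centrally (grip at column 255, fingers at 150 and 360) and clear the bath and orange tray, so I'm closing the gripper.

```bash
python3 -m inch '0 0 0 0 0 0 0;0 0 0 0 0 0 0;0 0 0 0 0 0 0;0 0 0 0 0 0 0;0 0 0 0 0 0 0;0 0 0 0 0 0 0;0 0 0 0 0 0 0;0 0 0 0 0 0 0' 40
```

```text
time_s: 3.25
tcp_pos: [0.4234, 0.26, 0.0306]
eef_rot: [-180.0, -0.0, -11.0]
contact_force: [0.5, -0.2, 0.2]
gripper_width: 0.0403
```

```bash
python3 -m inch '0 0 0 0 0 0 0;0 0 0 0 0 0 0;0 0 0 0 0 0 0;0 0 0 0 0 0 0;0 0 0 0 0 0 0;0 0 0 0 0 0 0;0 0 0 0 0 0 0' 40
```

```text
time_s: 3.83
tcp_pos: [0.4233, 0.2599, 0.0305]
eef_rot: [180.0, 0.0, -11.0]
contact_force: [-0.5, -0.1, -1.3]
gripper_width: 0.0136
```

```bash
python3 -m inch '0 0 -.02 0 0 0 0;0 0 -.035 0 0 0 0;0 0 -.036 0 0 0 0;0 0 -.036 0 0 0 0;0 0 -.036 0 0 0 0;0 0 -.036 0 0 0 0;0 0 -.036 0 0 0 0;0 0 -.036 0 0 0 0;0 0 0 0 0 0 0' 40;python3 - <<'E'
from plant import r
import cv2
im=r.capture('wrist');cv2.imwrite('pics/w3.png',im[:,:,::-1])
E
```

```text
time_s: 4.58
tcp_pos: [0.426, 0.2616, 0.3093]
eef_rot: [-179.5, -0.4, -11.0]
contact_force: [0.1, 1.3, 0.8]
gripper_width: 0.0137
```

View pics/w3.png

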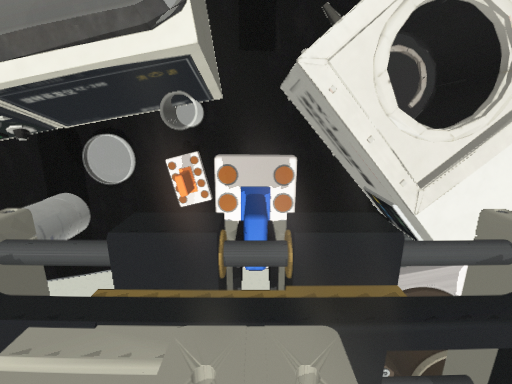

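```bash
python3 -m inch '.0045 .0166 0 0 0 0 0;.0089 .0332 0 0 0 0 0;.0089 .0332 0 0 0 0 0;.0089 .0332 0 0 0 0 0;.0089 .0332 0 0 0 0 0;.0089 .0332 0 0 0 0 0;.0089 .0332 0 0 0 0 0;.0089 .0332 0 0 0 0 0;.0089 .0332 0 0 0 0 0;.0089 .0332 0 0 0 0 0;.0089 .0332 0 0 0 0 0;.0089 .0332 0 0 0 0 0;.0089 .0332 0 0 0 0 0;.0089 .0332 0 0 0 0 0;.0089 .0332 0 0 0 0 0;.0089 .0332 0 0 0 0 0;.0045 .0166 0 0 0 -.048 0;0 0 0 0 0 -.048 0;0 0 0 0 0 -.048 0;0 0 0 0 0 0 0' 40
```

```text
time_s: 6.3
tcp_pos: [0.4607, -0.2891, 0.2995]
eef_rot: [-179.9, 0.2, -2.7]
contact_force: [0.5, 0.1, -1.5]
gripper_width: 0.0136
```

```bash
python3 -m inch '0 0 0 0 0 0 0;0 0 0 0 0 0 0;0 0 0 0 0 0 0' 40;python3 - <<'E'
from plant import r
from h import *
s=r.get_state();p=r.camera_params('wrist');im=r.capture('wrist')
cv2.imwrite('pics/w4.png',im[:,:,::-1]);np.save('w4.npy',p,allow_pickle=True)
print(s['joints'].round(1),s['tcp_pos'],s['eef_rot'])
cv2.imwrite('pics/t4.png',r.capture('top')[:,:,::-1])
print(r.recognise('dock_blue','wrist'))
cv2.imwrite('pics/w4z.png',cv2.resize(im[60:210,140:340,::-1],None,fx=4,fy=4,interpolation=cv2.INTER_CUBIC))
E
```

```text
time_s: 6.55
tcp_pos: [0.4618, -0.2883, 0.3013]
eef_rot: [-180.0, 0.0, -2.8]
contact_force: [-0.5, 0.1, -0.9]
gripper_width: 0.0138
[-11.4   5.4  -6.7  -0.  -77.9  98.6] [ 0.46182963 -0.28830501  0.30128166] [-1.79992555e+02  2.47631087e-02 -2.77231309e+00]
[{'xy': [252.8, 112.9], 'p': 0.78}, {'xy': [250.5, 84.1], 'p': 0.32}]
```

View pics/w4.png

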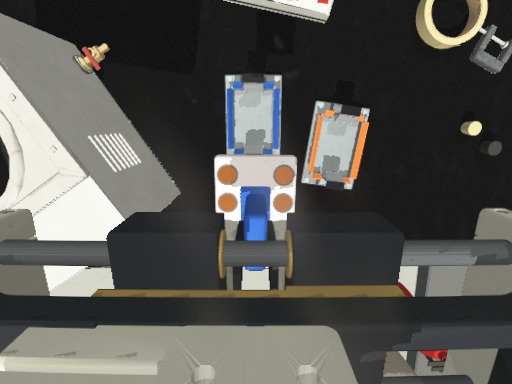

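View pics/w4z.png

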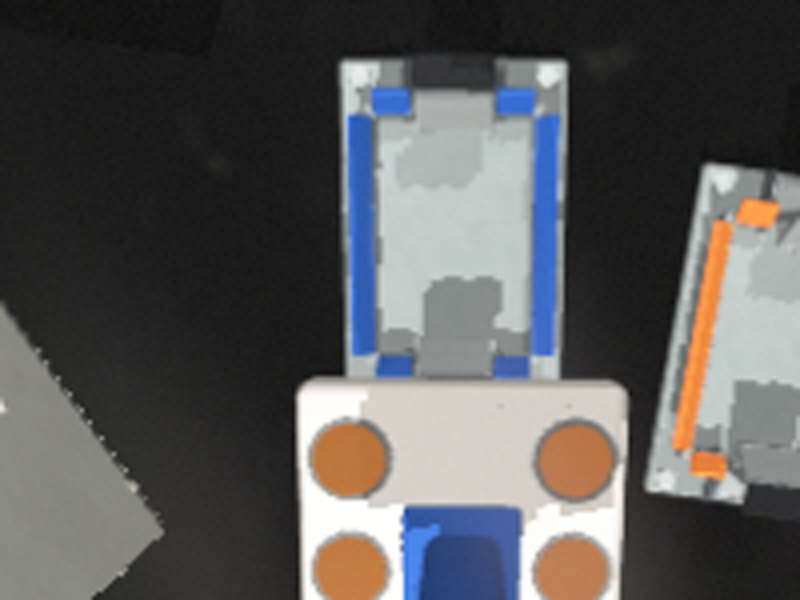

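```bash
python3 - <<'E'
from h import *
p=np.load('w4.npy',allow_pickle=True).item()
z2=lambda x,y:((x+.5)/4-.5+140,(y+.5)/4-.5+60)
def w(x,y,z): return ray(p,z2(x,y),z).round(4)
print('mid far/near',w(453.7,115,.024),w(453.7,355,.024))
for n,q in dict(farin=(454,113,.02),nearin=(454,355,.02),farout=(454,88,.028),Lt=(348,115,.028),Lb=(354,355,.028),Rt=(559,115,.028),Rb=(553,355,.028),lt=(374,115,.02),lb=(378,355,.02),rt=(534,115,.02),rb=(530,355,.02),c1=(340,60,.008),c2=(568,60,.008)).items(): print(n,w(*q))
# tray front edge in hand at z=tcp-.03+.014
zt=.3013-.030+.014
print('tray front corners top',w(299,382,zt),w(628,380,zt), 'holes', w(350,459,zt),w(575,460,zt))
# same pixel test on pre-grasp pose
E
```

```text
mid far/near [ 0.5815 -0.2908  0.024 ] [ 0.4881 -0.2861  0.024 ]
farin [ 0.5827 -0.291   0.02  ]
nearin [ 0.4877 -0.2861  0.02  ]
farout [ 0.5909 -0.2914  0.028 ]
Lt [ 0.5831 -0.2497  0.028 ]
Lb [ 0.4904 -0.2454  0.028 ]
Rt [ 0.5791 -0.3317  0.028 ]
Rb [ 0.4864 -0.3267  0.028 ]
lt [ 0.5835 -0.2593  0.02  ]
lb [ 0.4892 -0.2545  0.02  ]
rt [ 0.5804 -0.3226  0.02  ]
rb [ 0.4861 -0.3178  0.02  ]
c1 [ 0.6065 -0.2462  0.008 ]
c2 [ 0.602  -0.3377  0.008 ]
tray front corners top [ 0.5085 -0.2615  0.2853] [ 0.506  -0.3198  0.2853] holes [ 0.4943 -0.2695  0.2853] [ 0.4921 -0.3101  0.2853]
```

```bash
python3 -m inch '.0185 -.0009 0 0 0 0 0;.03 -.0018 0 0 0 0 0;.0245 -.0009 0 0 0 .002 0;0 0 .03 0 0 0 0;0 0 .035 0 0 0 0;0 0 .035 0 0 0 0;0 0 .035 0 0 0 0;0 0 .035 0 0 0 0;0 0 .03 0 0 0 0;0 0 0 0 0 0 0;0 0 0 0 0 0 0;0 0 0 0 0 0 0' 60;python3 - <<'E'
from plant import r
from h import *
s=r.get_state();p=r.camera_params('wrist');im=r.capture('wrist')
cv2.imwrite('pics/w5.png',im[:,:,::-1]);np.save('w5.npy',p,allow_pickle=True)
print(s['tcp_pos'],s['eef_rot'],s['contact_force'])
cv2.imwrite('pics/w5z.png',cv2.resize(im[60:260,160:360,::-1],None,fx=3,fy=3,interpolation=cv2.INTER_CUBIC))
im=r.capture('scene');cv2.imwrite('pics/s5z.png',cv2.resize(im[170:280,260:400,::-1],None,fx=5,fy=5,interpolation=cv2.INTER_CUBIC))
E
```

```text
time_s: 7.7
tcp_pos: [0.5365, -0.2889, 0.1036]
eef_rot: [179.9, -0.1, -2.8]
contact_force: [0.5, -1.2, 0.1]
gripper_width: 0.0136
[ 0.53652585 -0.28893197  0.10356245] [ 1.79936415e+02 -1.19671141e-01 -2.81208013e+00] [ 0.51057247 -1.16703842  0.10405075]
```

View pics/w5z.png

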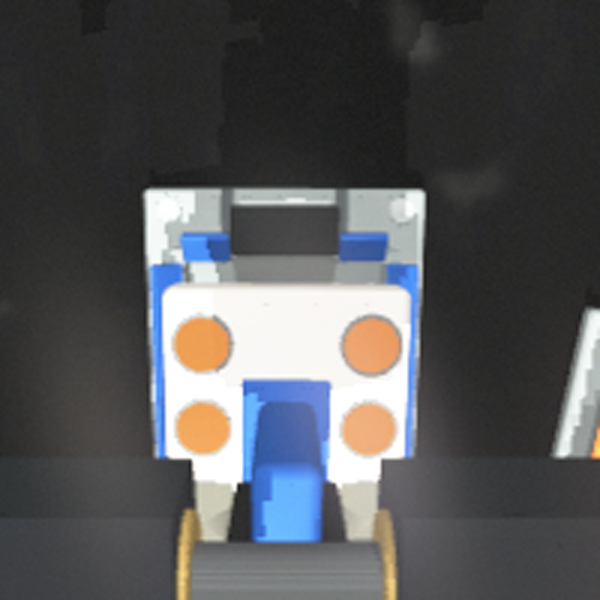

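View pics/s5z.png

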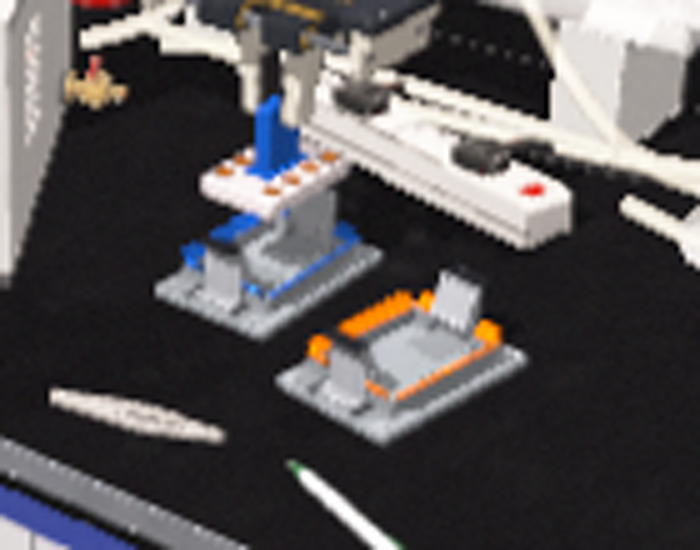

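```bash
python3 - <<'E'
from h import *
p=np.load('w5.npy',allow_pickle=True).item()
def w(x,y,z): return ray(p,((x+.5)/3-.5+160,(y+.5)/3-.5+60),z).round(4)
for n,q in dict(rimL=(151,265,.028),rimR=(417,265,.028),rimLb=(156,457,.028),rimRb=(413,457,.028),farout=(284,233,.028),farin=(284,260,.02),farinR=(370,260,.02),c1=(145,188,.008),c2=(426,190,.008),t1=(162,286,.0876),t2=(412,286,.0876),b=(285,284,.0876)).items(): print(n,w(*q))
E
```

```text
rimL [ 0.5837 -0.2496  0.028 ]
rimR [ 0.5796 -0.3312  0.028 ]
rimLb [ 0.5218 -0.2457  0.028 ]
rimRb [ 0.5177 -0.3293  0.028 ]
farout [ 0.5913 -0.2909  0.028 ]
farin [ 0.5825 -0.2904  0.02  ]
farinR [ 0.5812 -0.3176  0.02  ]
c1 [ 0.6069 -0.2466  0.008 ]
c2 [ 0.6017 -0.3375  0.008 ]
t1 [ 0.5834 -0.2617  0.0876]
t2 [ 0.5805 -0.3208  0.0876]
b [ 0.5824 -0.2908  0.0876]
```

```bash
python3 -m inch '-.0015 -.0005 .005 0 0 0 0;0 0 .01 0 0 0 0;0 0 .008 0 0 0 0;0 0 .008 0 0 0 0;0 0 .006 0 0 0 0;0 0 0 0 0 0 0' 60; python3 -m inch '0 0 .005 0 0 0 0;0 0 .005 0 0 0 0;0 0 0 0 0 0 0' 60
```

```text
time_s: 8.3
tcp_pos: [0.5329, -0.2878, 0.0629]
eef_rot: [-180.0, 0.1, -2.9]
contact_force: [0.1, -0.1, -1.1]
gripper_width: 0.0135
time_s: 8.55
tcp_pos: [0.5335, -0.2879, 0.0539]
eef_rot: [-180.0, 0.0, -2.9]
contact_force: [0.4, 0.0, -1.9]
gripper_width: 0.0135
```

```bash
python3 - <<'E'
from plant import r
from h import *
s=r.get_state();p=r.camera_params('wrist');im=r.capture('wrist')
np.save('w6.npy',p,allow_pickle=True)
print(s['tcp_pos'],s['eef_rot'],s['contact_force'],s['moment'])
cv2.imwrite('pics/w6z.png',cv2.resize(im[60:260,160:360,::-1],None,fx=3,fy=3,interpolation=cv2.INTER_CUBIC))
im=r.capture('scene');cv2.imwrite('pics/s6z.png',cv2.resize(im[170:280,260:400,::-1],None,fx=5,fy=5,interpolation=cv2.INTER_CUBIC))
E
```

```text
[ 0.53348576 -0.2878957   0.05387463] [-1.79995367e+02  3.11914469e-02 -2.85686004e+00] [ 0.42065561  0.03279377 -1.90767544] [-0.47510441 -0.07533931  0.10687174]
```

View pics/w6z.png

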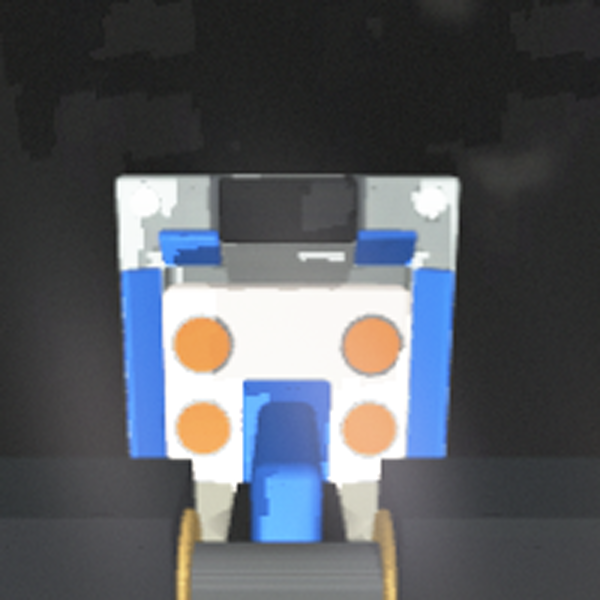

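View pics/s6z.png

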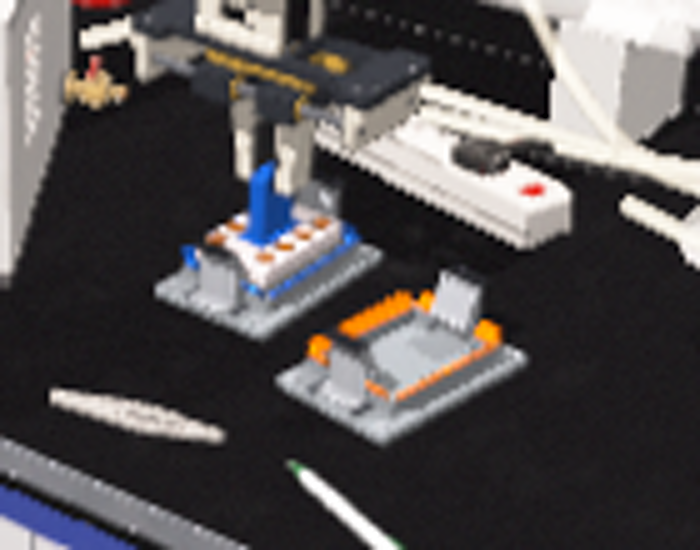

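```bash
python3 -m inch '.002 0 .001 0 0 0 0;0 0 .003 0 0 0 0;0 0 .003 0 0 0 0;0 0 0 0 0 0 0' 60; python3 -m inch '0 0 .003 0 0 0 0;0 0 .003 0 0 0 0;0 0 0 0 0 0 0' 60
```

```text
time_s: 8.98
tcp_pos: [0.5352, -0.2879, 0.0468]
eef_rot: [-180.0, 0.1, -2.9]
contact_force: [-0.4, -1.0, -3.4]
gripper_width: 0.0131
time_s: 9.23
tcp_pos: [0.5352, -0.2879, 0.0408]
eef_rot: [-180.0, 0.1, -2.9]
contact_force: [0.2, -1.1, -1.8]
gripper_width: 0.0134
```

```bash
python3 -m inch '0 0 .002 0 0 0 0;0 0 .002 0 0 0 0;0 0 0 0 0 0 0;0 0 0 0 0 0 0' 60; python3 - <<'E'
from plant import r
from h import *
s=r.get_state();p=r.camera_params('wrist');im=r.capture('wrist')
print(s['tcp_pos'],s['eef_rot'],s['contact_force'],s['moment'])
cv2.imwrite('pics/w7z.png',cv2.resize(im[60:260,160:360,::-1],None,fx=3,fy=3,interpolation=cv2.INTER_CUBIC))
im=r.capture('scene');cv2.imwrite('pics/s7z.png',cv2.resize(im[170:280,260:400,::-1],None,fx=5,fy=5,interpolation=cv2.INTER_CUBIC))
E
```

```text
time_s: 9.57
tcp_pos: [0.5358, -0.2879, 0.0384]
eef_rot: [180.0, -0.0, -2.8]
contact_force: [-2.8, 2.5, 7.9]
gripper_width: 0.0136
[ 0.53575226 -0.2878566   0.03837356] [ 1.79994120e+02 -2.14599173e-02 -2.83369799e+00] [-2.82814949  2.4934812   7.93368619] [ 0.98470989  0.90372467 -0.00451569]
```

View pics/w7z.png

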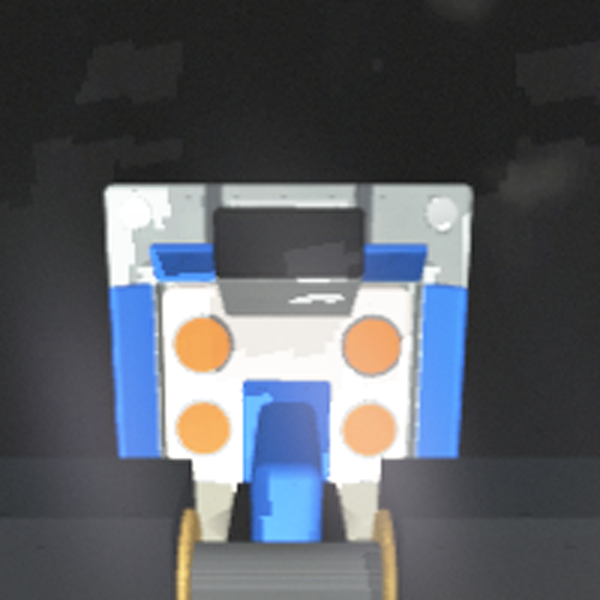

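View pics/s7z.png

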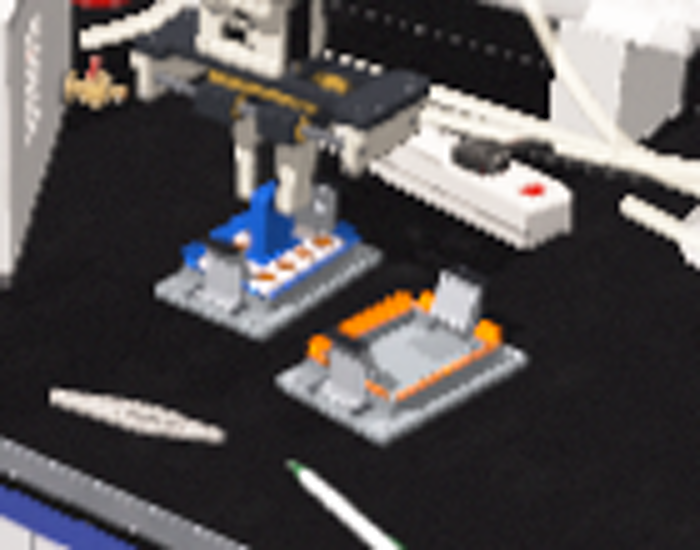

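The tray is down: its end now disappears under the far latch hook (wrist crop, row 280–315), and the floor is pushing back with 8 N. I'll give it one small extra press, then release.

```bash
python3 -m inch '0 0 .001 0 0 0 0;0 0 0 0 0 0 0;0 0 0 0 0 0 0' 60; python3 -m inch '0 0 -.001 0 0 0 0.3;0 0 0 0 0 0 .5;0 0 0 0 0 0 .6;0 0 0 0 0 0 .6;0 0 0 0 0 0 .6;0 0 0 0 0 0 .6;0 0 0 0 0 0 .6;0 0 0 0 0 0 .6'; 
```

```text
time_s: 9.92
tcp_pos: [0.5358, -0.2878, 0.0383]
eef_rot: [180.0, -0.0, -2.8]
contact_force: [-5.1, 5.7, 14.3]
gripper_width: 0.0136
time_s: 10.58
tcp_pos: [0.5356, -0.288, 0.0374]
eef_rot: [-180.0, 0.0, -2.9]
contact_force: [0.3, -0.9, -0.3]
gripper_width: 0.0517
```

Released with 52 mm opening. I'm rising straight up, then looking again.

```bash
python3 -m inch '0 0 -.01 0 0 0 .6;0 0 -.03 0 0 0 .6;0 0 -.035 0 0 0 .6;0 0 -.035 0 0 0 .6;0 0 -.035 0 0 0 .6;-.02 0 -.03 0 0 0 .6;-.035 0 0 0 0 0 .6;0 0 0 0 0 0 .6;0 0 0 0 0 0 .6;0 0 0 0 0 0 .6'; python3 - <<'E'
from plant import r
from h import *
s=r.get_state();p=r.camera_params('wrist');im=r.capture('wrist');np.save('w8.npy',p,allow_pickle=True)
print(s['tcp_pos'],s['contact_force'])
cv2.imwrite('pics/w8.png',im[:,:,::-1])
cv2.imwrite('pics/w8z.png',cv2.resize(im[20:220,160:360,::-1],None,fx=3,fy=3,interpolation=cv2.INTER_CUBIC))
im=r.capture('scene');cv2.imwrite('pics/s8z.png',cv2.resize(im[170:280,260:400,::-1],None,fx=5,fy=5,interpolation=cv2.INTER_CUBIC))
im=r.capture('top');cv2.imwrite('pics/t8.png',im[:,:,::-1]); print(r.recognise('tray_orange','top'))
E
```

```text
time_s: 11.42
tcp_pos: [0.4808, -0.2854, 0.2135]
eef_rot: [180.0, -0.1, -2.9]
contact_force: [0.7, -0.9, 0.3]
gripper_width: 0.0526
[ 0.4808171  -0.28537248  0.21352468] [ 0.67107177 -0.92384742  0.34967222]
[{'xy': [134.0, 244.5], 'p': 0.89}]
```

View pics/w8z.png

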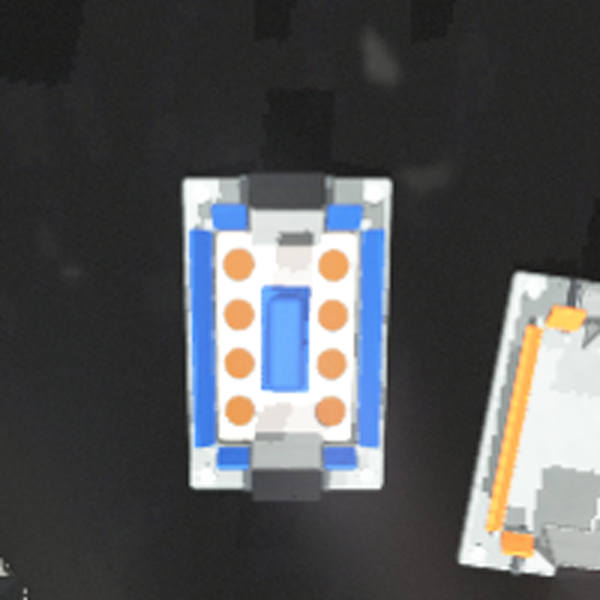

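View pics/s8z.png

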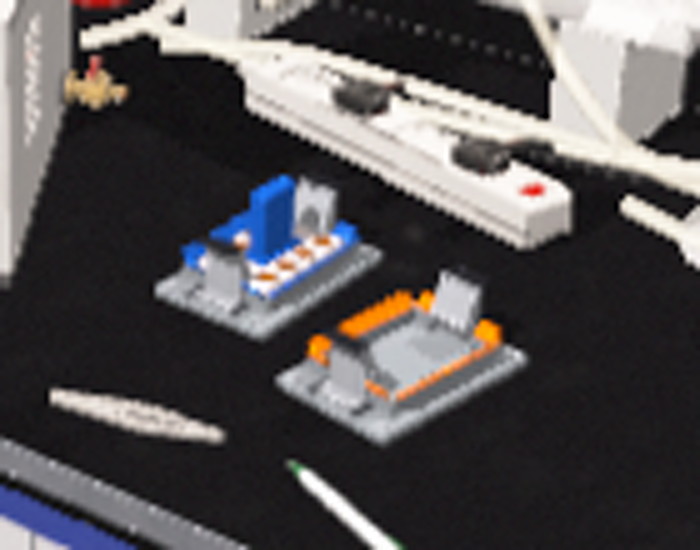

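View pics/t8.png

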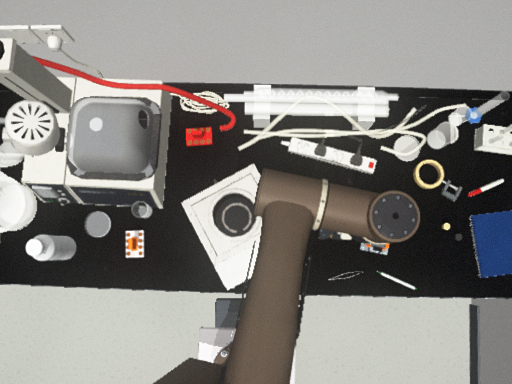

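The wrist view shows the tray level in the pocket with both hooks over its ends. The orange tray is at (134,244) in the top view, so it hasn't moved. The robot is clear, so I'm handing in.

```bash
python3 -c "
from plant import r
print(r.close_job(), r.get_state()['time_s'])"
```

```text
the job is handed in; nothing more can be done
the job is handed in; nothing more can be done
```

The blue tray is seated in the blue dock and the job was handed in at about 11.5 s. I gripped the tray by its blue grip and carried it over the bath. I pressed it straight down between the latches until the dock floor pushed back with 8 N, then 14 N, let go and backed the arm away.

**Last checks:**
- **Tray:** the wrist and scene pictures show it level in the pocket. At release it was within about 1 mm of my camera estimate of the dock's centre, and its turn matched the dock's to within about 0.5°.
- **Latches:** both hooks look sprung back over the tray's ends. I never read the latch joint itself, so this rests on the pictures.
- **Orange tray:** it still shows at its starting place in the top view, at pixel (134, 244) against (138, 243) at the start.
- **Robot:** it was clear of everything, with the force reading near zero.

**One reading disagreed:** while the tray was wedging the latches open, the wrist force stayed small and even slightly negative (−2 to −3 N). I had expected about 4 to 8 N upward. The tray did not slip in the fingers, and it ended up under the hooks, so the latches must have opened.

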